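# Bolt the hatch: hold the safety catch down and slide the bolt home

## Robot

A 6-joint arm with a two-finger parallel gripper is mounted at the origin on a cart in front of the work surface, level with it; the furniture and walls round the work are solid. World frame = base frame: x ahead of the robot, y to its left, z up, the work surface at z = 0. Lengths are in m, angles in rad, forces in N, time in s.
With the tool pointing down it reaches from about 0.3 to 0.775 m from the base axis. Payload 14.6 kg.
Tool frame: the origin (TCP) lies midway between the tips of the shut fingers; the grasp point (between the pads) lies 19 mm behind it; z points along the fingers, y is the line along which they close (so a half turn about z gives the same grasp; the last joint's range is limited). The gripper opens to 94 mm and grips with 3 to 60 N. Pads are 16 mm wide; open, the fingers measure 119 mm over their backs; the gripper's body (75 mm by 177 mm) begins 78 mm behind the grasp point.
Start: joints at [1.141, 0.3, 1.521, -0, 1.321, -0.067], TCP at [0.195, 0.514, 0.205] pointing down, gripper open.
Joint ranges: [-3.03, 3.03], [-0.79, 2.21], [0.23, 2.52], [-1.04, 4.18], [0, 3.07], [-2.55, 2.55]. Speed limits (rad/s): [2.22, 2.22, 2.57, 3.14, 3.14, 3.14].

## Interface

Orientations are given as [roll, pitch, yaw] about the fixed x, y, z axes, in that order (R = Rz(yaw) Ry(pitch) Rx(roll)).
In Python, from station import * gives the robot as it stands.
- The arm moves only by the tool send_rows, never from a script. Its argument "targets" is a list of rows, each an object of numbers: "x", "y", "z": the shift along the world's x, y, z in units of 0.2 m (1.0 is 0.2 m); "spin": the turn about the world's z in units of pi/2 rad (1.0 is pi/2 rad); "claw": the finger opening in mm, from 0 to 94. A call has 1 to 20 rows; each row shifts and turns the commanded pose from where the row before left it; what a row does not reach is not made up. A row lasts 1/10 s, in which the tool goes at most 50 mm and 8.59 degrees, less where a joint would pass 70% of its speed; a pose out of reach is approached as far as the arm can. A call with a number of a shift or a turn outside -1 to 1 is refused whole. A call with a gripper value outside its range is refused whole. The fingers move at their own pace and stop on an object; "force" is the grip in N (left out, the last holds). Time passes only in rows, so rows that do not move let the fingers close. It gives the time, the measured TCP pose, the force, the opening and the grip force at its end, in the units of the state.
- get_obs(): the state, without advancing time (a new reading comes with each control period).
- camera(name): name is "scene" or "top" or "wrist"; returns the picture (400x640x3 uint8, blue, green, red); there is no depth.
- camera_model(name): a dict with "fovy" (degrees; the focal length in pixels is half the picture's height over the tangent of half this angle, whatever the lens; pixels are square), "cx", "cy" (the principal point, pixels), "T" (4x4, takes a point from camera to world coordinates). Camera axes: x right, y down, z forward; pixel columns grow to the right and rows downward; lengths in m; the calibration is good to about 2 mm. A picture is of the moment at which its call begins: read the wrist's pose just before it. camera_model takes no time and is no camera call; for the wrist camera it gives the pose at the moment of the call.
- hand_in(): hands the job in; it is judged then, once.
The state is a dict: "time_s": time; "qpos": joint angles; "joint_vel": joint speeds; "tau": joint torques, N m; "ee_pos": TCP position; "eef_rot": TCP orientation; "force": force on the tool from outside, world axes, zero at the start; "moment": the same for the moment, N m; "grip_width": finger opening in m; "grip_force": force on a finger pad.
Only numpy, scipy, OpenCV 4.12 (cv2) and the standard library are available. Lean on these libraries where they do the work, as an engineer would, in place of code of your own. Each camera call takes 0.05 s, during which the arm holds its last target. There are 200 camera calls.

## Task

Bolt the wooden hatch on the table shut: press the blue pad of the spring catch down with one fingertip and, keeping it held down all the way, push the bolt by its black-topped post with the other finger until it is fully home in the keeper on the frame. Then let go, so that the catch springs up and locks the bolt, and draw clear. Only press and push: grasp nothing, and leave the pencil, the small white box and the screwdriver where they lie.

Things in the scene. Friction and masses are not known exactly. Their poses are not given: they have to be found in the camera images.
- hatch: Small hatch of three brown boards flush in its pale wooden frame, 240 x 360 x 30 mm, lying flat, fixed on the table. Origin: centre of its underside. y: along the bolt, from the two black strap hinges towards the keeper; x: across the bolt; z up. Upper face z = 30 mm; a 3 mm steel plate on it carries bolt (axis at x = 12 mm) and catch; the bar's guides stand up to z = 55 mm.
- bolt (a joint): Travel of the sliding bolt (14 mm square steel bar) in m along the hatch's +y: 0 drawn back, 0.040 fully home at its stop, end through the keeper. Pushing it takes 2 to 4 N. Three notches in its top, at 0, 0.020 and 0.040 (about 2 mm of play each): the catch's tooth drops into the one under it and blocks the bolt both ways.
- catch (a joint): Angle of the spring catch in rad: 0 up, tooth in a notch (bolt locked); above 0.18 the tooth is clear of the bar and the bolt free; 0.30 is its stop. Springs back by itself; about 3 N on the pad starts it, 7 N holds it at 0.25. Let go between notches, the tooth rests on the bar at about 0.15 to 0.17.
- bolt_post (a point): Upright post on the bolt, for a finger to push: 12 mm thick, black 17 mm ball on top; this point is 32 mm above the hatch's face (ball's top 50 mm, free post down to 15 mm) and moves with the bolt. It stands 24 mm beyond the bar's axis in +x. A finger on its -y side pushes it home; there it is free for 30 mm, down to the plate 3 mm above the face.
- catch_pad (a point): Middle of the top of the catch's blue pad, 24 mm above the hatch's face when up, 19 mm at 0.20 rad; moves with the catch. Pad 26 mm wide in x, 84 mm long in y, so a pressing finger can slide along it with the bolt. It lies 74 mm from the post in -x, and 2 mm in +y at bolt = 0. It rocks on a pin along y, 26 mm to its +x side; up, it rises 0.20 rad towards -x; at 0.20 rad it is level.
- pencil_mid (a point): Centre of the flat red carpenter's pencil, 15 x 185 x 9 mm, loose on the frame's -x rail. Leave it.
- bit_box_1_mid (a point): Centre of the small white box, 52 x 87 x 20 mm, loose on the hatch near its hinges. Leave it.
- driver_d_mid (a point): Centre of the screwdriver with the orange-yellow handle, 24 x 168 x 23 mm, loose on the frame's +x rail. Leave it.

How it is judged:
By the outcome, as a careful person would: the job done as asked, in the order asked, and still so for the second after the job is handed in, with the robot touching nothing.
It also fails if it takes over 45 s, if anything falls off the work surface, if the arm or the gripper's body presses on something with over 40 N, if the wrist force passes 120 N, or if a joint passes its speed limit or range.

## Working session

There is one attempt and no reset: what is moved stays moved. The work goes in short steps, Python scripts to look and compute and a tool call to move; the robot and the scene stay as the last step left them, time stands still between calls to the robot, and variables do not carry over. Pictures are saved under pics/ and viewed, at most 11 in all, crops included, and the job is handed in when it is done.

Besides the shell and the picture viewer there is one more tool, called after "Call:" by a JSON object that holds its "op" and its "data". send_rows: Moves the arm, as the interface text tells. Its arguments: {"type":"object","properties":{"targets":{"type":"array"},"force":{"type":"number"}},"required":["targets"]}

```bash
mkdir -p pics; python3 - <<'E'
from station import *
import cv2, numpy as np
for n in ("scene","top"):
    im=camera(n); cv2.imwrite(f"pics/{n}0.png",im)
    m=camera_model(n); print(n,m["fovy"],m["cx"],m["cy"],np.round(m["T"],4).tolist())
o=get_obs(); print(o["time_s"],o["ee_pos"],o["eef_rot"],o["grip_width"])
E
```

```text
scene 50.38220728506439 322.08672200590564 199.43973262936422 [[-0.8947, -0.1877, 0.4053, 0.2574], [-0.4466, 0.3853, -0.8075, 0.6186], [-0.0046, -0.9035, -0.4285, 0.4264], [0.0, 0.0, 0.0, 1.0]]
top 57.99199953777873 314.79646990537776 197.24569654864237 [[-0.0113, -0.9883, 0.1523, 0.4812], [-0.9999, 0.0117, 0.0016, -0.0313], [-0.0034, -0.1522, -0.9883, 0.9136], [0.0, 0.0, 0.0, 1.0]]
0.1 [0.19508625 0.51400411 0.2049666 ] [-3.14063940e+00 -7.80943610e-05  2.77884886e+00] 0.09408501533984075
```

View pics/top0.png

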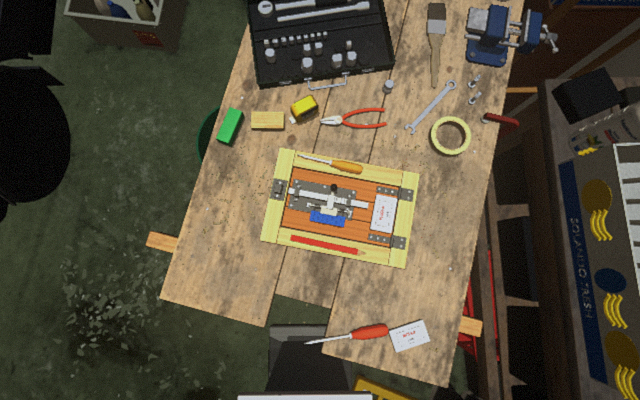

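View pics/scene0.png

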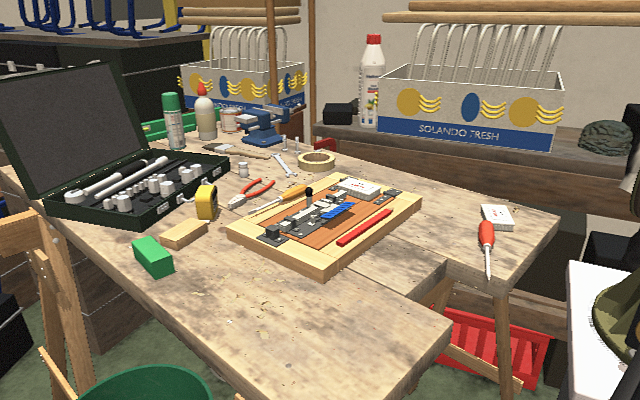

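The top view shows the hatch with its hinges on the right, the post at about (334,187) and the blue pad at about (327,216). In the scene view the post's ball is near (309,190). Next come masks and rays.

```bash
cat > h.py <<'E'
import cv2, numpy as np
def ray(m,p):
    f=200/np.tan(np.radians(m["fovy"])/2); T=np.array(m["T"])
    d=T[:3,:3]@np.array([(p[0]-m["cx"])/f,(p[1]-m["cy"])/f,1]); return T[:3,3],d/np.linalg.norm(d)
def onz(m,p,z):
    o,d=ray(m,p); return o+d*(z-o[2])/d[2]
def cross(r1,r2):
    A=sum(np.eye(3)-np.outer(d,d) for o,d in (r1,r2)); b=sum((np.eye(3)-np.outer(d,d))@o for o,d in (r1,r2))
    return np.linalg.solve(A,b)
def blob(im,lo,hi,roi):
    x0,y0,x1,y1=roi; h=cv2.cvtColor(im,cv2.COLOR_BGR2HSV); k=np.zeros(h.shape[:2],np.uint8)
    k[y0:y1,x0:x1]=cv2.inRange(h,lo,hi)[y0:y1,x0:x1]
    c=max(cv2.findContours(k,0,2)[0],key=cv2.contourArea); M=cv2.moments(c)
    return np.array([M["m10"],M["m01"]])/M["m00"],c
E
python3 - <<'E'
from station import *
from h import *
t=cv2.imread("pics/top0.png"); s=cv2.imread("pics/scene0.png"); mt,ms=camera_model("top"),camera_model("scene")
c,k=blob(t,(100,120,60),(130,255,255),(280,180,380,250)); r=cv2.minAreaRect(k); print("pad",c,r,onz(mt,c,.052))
P=cv2.boxPoints(r); print(np.round([onz(mt,p,.052) for p in P],4).tolist())
c,k=blob(t,(0,200,90),(8,255,255),(280,225,380,262)); r=cv2.minAreaRect(k); print("pencil",np.round([onz(mt,p,.035) for p in cv2.boxPoints(r)],4).tolist())
# frame corners seen at top
print("frame",np.round([onz(mt,p,.03) for p in [(282,149),(420,172),(406,268),(261,241)]],4).tolist())
g=cv2.cvtColor(t,cv2.COLOR_BGR2HSV); print(cv2.cvtColor(t,6)[180:196,326:344])
a=cv2.resize(t[140:275,255:425],None,fx=4.6,fy=4.4,interpolation=2); 
b=cv2.resize(s[160:280,220:430],None,fx=3.8,fy=3.8,interpolation=2)
cv2.imwrite("pics/ta.png",a);cv2.imwrite("pics/sa.png",b)
E
```

```text
pad [327.08378217 218.53141831] ((326.9807434082031, 218.09616088867188), (34.12420654296875, 10.001921653747559), 11.309932708740234) [ 0.56206459 -0.05876103  0.052     ]
[[0.5599, -0.0161, 0.052], [0.5834, -0.021, 0.052], [0.5664, -0.101, 0.052], [0.5429, -0.0958, 0.052]]
pencil [[0.5153, 0.0277, 0.035], [0.5253, 0.0249, 0.035], [0.5166, -0.0056, 0.035], [0.5067, -0.0028, 0.035]]
frame [[0.7418, 0.0517, 0.03], [0.6781, -0.2938, 0.03], [0.4428, -0.2471, 0.03], [0.5112, 0.1022, 0.03]]
[[140 143 146 148 143 141 139 143 144 147 147 144 146 149 144 142 137 141]
 [140 143 142 144 140 151 144 144 145 145 143 143 137 144 147 144 141 141]
 [136 135 137 135 146 142 148 146 149 144 150 148 145 145 144 145 143 139]
 [145 149 144 144 142 132 125 127 125 131 141 150 147 143 143 148 150 149]
 [140 134 141 140 141  95  66  44  48  62 114 137 137 139 138 141 142 143]
 [110 100 112 119 107  60  37  43  39  42  64 134 149 143 138 135 138 135]
 [123 111 111 112  74  46  47  49  47  40  46 119 140 142 133 139 143 146]
 [130 110 111 115  78  46  43  54  58  35  39  81 109 119 118 137 139 140]
 [109 105 116 113  82  48  43  38  46  41  42  81 105 109 118 125 115  98]
 [111 109 105 107  81  52  41  36  43  43  51  98 118 111 109 112 106 106]
 [110 109 111 105  96  64  48  50  43  53  64 100 114 111 107 111 112 113]
 [108 114  99 101  91 106 100  75  63  68  73 103 114 109 110 107 107 108]
 [108 110 100  96  96 155 163 132  84  64  63  96 110 110 112 108 110 115]
 [102 108 104 101 106 174 207 172  99  79  76 101 112 109 117 109 111 114]
 [149 142 128 131 141 189 211 185 128 100 109 110 110 111 105 107 111 112]
 [217 207 182 204 218 213 205 187 144 115 107 108 113 110 106 104 113 112]]
```

View pics/ta.png

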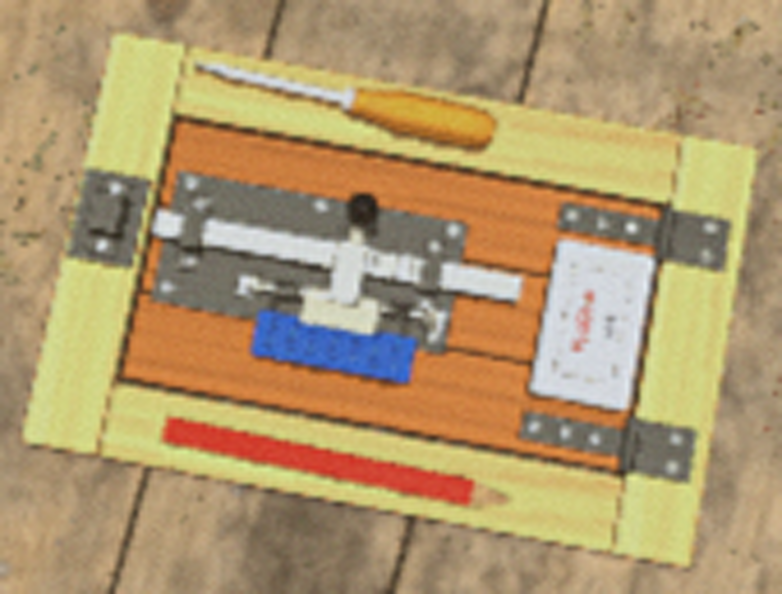

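View pics/sa.png

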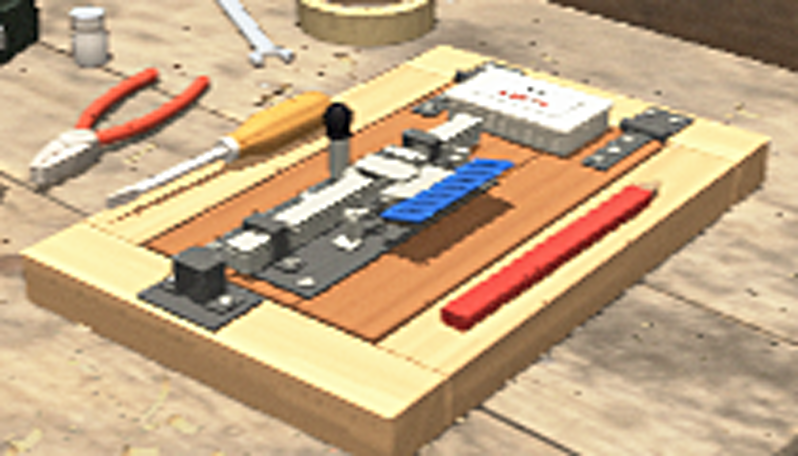

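The crops show the ball at about (333.6,187.3) in the top view and (309.2,191.8) in the scene view. The pad is free and up, the pencil is on the -x rail, and the screwdriver is on the +x rail.

```bash
python3 - <<'E'
from station import *
from h import *
mt,ms=camera_model("top"),camera_model("scene")
ball=cross(ray(mt,(333.6,187.3)),ray(ms,(309.2,191.8))); print("ball",ball, onz(mt,(333.6,187.3),.0715))
C=np.array([onz(mt,p,.03)[:2] for p in [(279.6,148),(419.6,173.6),(405,268.9),(259.8,240)]])
c=C.mean(0); y=(C[0]+C[3]-C[1]-C[2]); y/=np.linalg.norm(y); x=np.array([y[1],-y[0]])
print("hatch",c,np.degrees(np.arctan2(-y[0],y[1])),np.linalg.norm(C[0]-C[1]),np.linalg.norm(C[0]-C[3]))
pad=np.array([.56206,-.05876]);b=onz(mt,(333.6,187.3),.0715)[:2]
for n,p in(("ball",b),("pad",pad)): print(n,(p-c)@x,(p-c)@y)
fx=36; 
E
```

```text
ball [ 0.63468436 -0.07489334  0.06953085] [ 0.63428253 -0.07481105  0.0715    ]
hatch [ 0.59322217 -0.09355868] -11.580704226877241 0.3573594601662383 0.23569772500156821
ball 0.03646094588525048 0.02660876558667003
pad -0.03751356120137028 0.027834535428643274
```

Call:
{"op": "send_rows", "data": {"targets": [{"x": 0.1246,"y": -0.1883,"z": -0.02,"spin": -0.056,"claw": 62},{"x": 0.1246,"y": -0.1883,"z": -0.02,"spin": -0.056,"claw": 62},{"x": 0.1246,"y": -0.1883,"z": -0.02,"spin": -0.056,"claw": 62},{"x": 0.1246,"y": -0.1883,"z": -0.02,"spin": -0.056,"claw": 62},{"x": 0.1246,"y": -0.1883,"z": -0.02,"spin": -0.056,"claw": 62},{"x": 0.1246,"y": -0.1883,"z": -0.02,"spin": -0.056,"claw": 62},{"x": 0.1246,"y": -0.1883,"z": -0.02,"spin": -0.056,"claw": 62},{"x": 0.1246,"y": -0.1883,"z": -0.02,"spin": -0.056,"claw": 62},{"x": 0.1246,"y": -0.1883,"z": -0.02,"spin": -0.056,"claw": 62},{"x": 0.1246,"y": -0.1883,"z": -0.02,"spin": -0.056,"claw": 62},{"x": 0.1246,"y": -0.1883,"z": -0.02,"spin": -0.056,"claw": 62},{"x": 0.1246,"y": -0.1883,"z": -0.02,"spin": -0.056,"claw": 62},{"x": 0.1246,"y": -0.1883,"z": -0.02,"spin": -0.056,"claw": 62},{"x": 0.1246,"y": -0.1883,"z": -0.02,"spin": -0.056,"claw": 62},{"x": 0.1246,"y": -0.1883,"z": -0.02,"spin": -0.056,"claw": 62},{"x": 0.1246,"y": -0.1883,"z": -0.02,"spin": -0.056,"claw": 62},{},{}]}}

```text
schema error: expected keys x, y, z, spin, claw
```

```bash
python3 - <<'E'
from station import *
from h import *
o=get_obs(); m=camera_model("wrist"); im=camera("wrist"); cv2.imwrite("pics/w1.png",im)
print(o["time_s"],o["ee_pos"],np.degrees(o["eef_rot"]),o["force"],o["grip_width"])
print(m["fovy"],np.round(m["T"],4).tolist())
c,k=blob(im,(100,120,60),(130,255,255),(0,0,640,400)); print(c,cv2.boundingRect(k),onz(m,c,.053))
E
```

```text
0.1 [0.19508625 0.51400411 0.2049666 ] [-1.79945383e+02 -4.47447729e-03  1.59216312e+02] [ 0.05843194 -0.34935736  1.22183333] 0.09408501533984075
59.74070388990941 [[0.3548, 0.9097, 0.2156, 0.1334], [0.9349, -0.345, -0.0829, 0.5385], [-0.001, 0.2309, -0.973, 0.384], [0.0, 0.0, 0.0, 1.0]]
[261.36339422 240.6897514 ] (231, 223, 67, 54) [0.22344543 0.43745967 0.053     ]
```

View pics/w1.png

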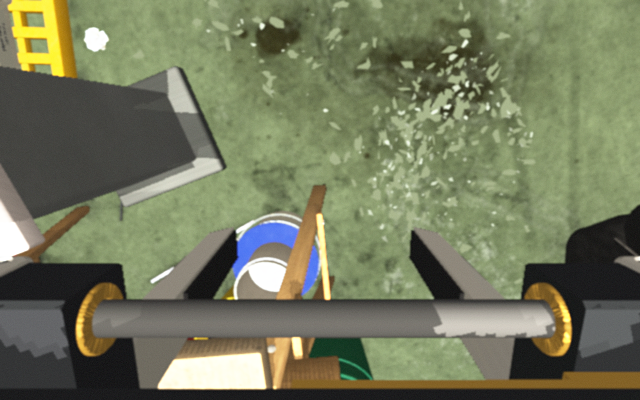

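The move was refused because every row needs all the keys, so the arm hasn't moved. The picture shows only the floor and the two fingers.

Call:
{"op": "send_rows", "data": {"targets": [{"x": 0.1246,"y": -0.1883,"z": -0.02,"spin": -0.056,"claw": 62},{"x": 0.1246,"y": -0.1883,"z": -0.02,"spin": -0.056,"claw": 62},{"x": 0.1246,"y": -0.1883,"z": -0.02,"spin": -0.056,"claw": 62},{"x": 0.1246,"y": -0.1883,"z": -0.02,"spin": -0.056,"claw": 62},{"x": 0.1246,"y": -0.1883,"z": -0.02,"spin": -0.056,"claw": 62},{"x": 0.1246,"y": -0.1883,"z": -0.02,"spin": -0.056,"claw": 62},{"x": 0.1246,"y": -0.1883,"z": -0.02,"spin": -0.056,"claw": 62},{"x": 0.1246,"y": -0.1883,"z": -0.02,"spin": -0.056,"claw": 62},{"x": 0.1246,"y": -0.1883,"z": -0.02,"spin": -0.056,"claw": 62},{"x": 0.1246,"y": -0.1883,"z": -0.02,"spin": -0.056,"claw": 62},{"x": 0.1246,"y": -0.1883,"z": -0.02,"spin": -0.056,"claw": 62},{"x": 0.1246,"y": -0.1883,"z": -0.02,"spin": -0.056,"claw": 62},{"x": 0.1246,"y": -0.1883,"z": -0.02,"spin": -0.056,"claw": 62},{"x": 0.1246,"y": -0.1883,"z": -0.02,"spin": -0.056,"claw": 62},{"x": 0.1246,"y": -0.1883,"z": -0.02,"spin": -0.056,"claw": 62},{"x": 0.1246,"y": -0.1883,"z": -0.02,"spin": -0.056,"claw": 62},{"x": 0,"y": 0,"z": 0,"spin": 0,"claw": 62},{"x": 0,"y": 0,"z": 0,"spin": 0,"claw": 62}]}}

```text
time_s: 1.95
ee_pos: [0.5936, -0.0888, 0.1406]
eef_rot: [-3.14, -0.0, 1.371]
force: [-0.4, 0.1, 0.3]
grip_width: 0.0619
grip_force: 0.0
```

```bash
cat > w.py <<'E'
from station import *
from h import *
import sys
o=get_obs(); m=camera_model("wrist"); im=camera("wrist"); cv2.imwrite(sys.argv[1],im)
print(o["time_s"],o["ee_pos"],np.degrees(o["eef_rot"]),o["force"],o["grip_width"])
c,k=blob(im,(100,120,60),(130,255,255),(0,0,640,400)); r=cv2.minAreaRect(k); print(c,r,onz(m,c,.053))
print(m["fovy"],m["cx"],m["cy"],np.round(m["T"],4).tolist())
E
python3 w.py pics/w2.png
```

```text
1.95 [ 0.59364085 -0.08883625  0.14058996] [-1.79913933e+02 -7.37546351e-03  7.85338330e+01] [-0.39955702  0.1177179   0.34790707] 0.06188980598095756
[275.99588738 171.96119372] ((276.5776672363281, 172.90029907226562), (106.22765350341797, 34.10231018066406), 89.24615478515625) [ 0.56340638 -0.05539818  0.053     ]
59.74070388990941 323.2530546269855 200.5543945582407 [[0.98, -0.193, -0.0478, 0.6078], [-0.1988, -0.9536, -0.2263, -0.0229], [-0.0019, 0.2312, -0.9729, 0.3197], [0.0, 0.0, 0.0, 1.0]]
```

View pics/w2.png

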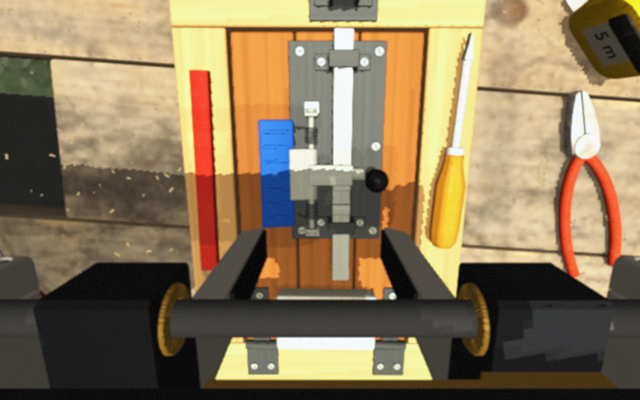

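The wrist view shows the ball at (376,181) and the pad's centre at (276,173), with the fingers aligned to the hatch. Next: the remaining offsets.

```bash
python3 - <<'E'
from station import *
from h import *
m=camera_model("wrist"); im=cv2.imread("pics/w2.png")
g=cv2.cvtColor(im,6)[165:200,360:395]; k=(g<60).astype(np.uint8); c=max(cv2.findContours(k,0,2)[0],key=cv2.contourArea); print(cv2.minEnclosingCircle(c))
(bx,by),_=cv2.minEnclosingCircle(c); b=onz(m,(bx+360,by+165),.0715); p=onz(m,(276.3,172.5),.053)
t=np.array(get_obs()["ee_pos"]); a=np.radians(-11.5); x=np.array([np.cos(a),np.sin(a)]); y=np.array([-x[1],x[0]])
for q in (b,p): print(q,(q[:2]-t[:2])@x,(q[:2]-t[:2])@y)
E
```

```text
((14.5, 16.0), 12.816105842590332)
[ 0.63469705 -0.07290159  0.0715    ] 0.037342877145668696 0.023022086970081714
[ 0.56333852 -0.05512261  0.053     ] -0.036127672762332336 0.026217537786519727
```

Call:
{"op": "send_rows", "data": {"targets": [{"x": 0,"y": 0,"z": -0.1,"spin": 0,"claw": 62},{"x": 0,"y": 0,"z": -0.1,"spin": 0,"claw": 62},{"x": 0,"y": 0,"z": -0.1,"spin": 0,"claw": 62},{"x": 0,"y": 0,"z": -0.1,"spin": 0,"claw": 62},{"x": 0,"y": 0,"z": -0.01,"spin": 0,"claw": 62},{"x": 0,"y": 0,"z": -0.01,"spin": 0,"claw": 62},{"x": 0,"y": 0,"z": -0.01,"spin": 0,"claw": 62},{"x": 0,"y": 0,"z": -0.01,"spin": 0,"claw": 62},{"x": 0,"y": 0,"z": 0,"spin": 0,"claw": 62}]}}

```text
time_s: 2.9
ee_pos: [0.594, -0.0883, 0.0538]
eef_rot: [3.141, 0.0, 1.372]
force: [-0.4, -0.4, 0.4]
grip_width: 0.0619
grip_force: 0.1
```

Call:
{"op": "send_rows", "data": {"targets": [{"x": 0,"y": 0,"z": -0.01,"spin": 0,"claw": 62},{"x": 0,"y": 0,"z": -0.01,"spin": 0,"claw": 62},{"x": 0,"y": 0,"z": 0,"spin": 0,"claw": 62},{"x": 0,"y": 0,"z": 0,"spin": 0,"claw": 62}]}}

```text
time_s: 3.3
ee_pos: [0.5938, -0.0884, 0.0499]
eef_rot: [-3.141, -0.0, 1.371]
force: [-3.5, 0.8, 5.3]
grip_width: 0.0621
grip_force: 3.2
```

Call:
{"op": "send_rows", "data": {"targets": [{"x": 0,"y": 0,"z": -0.01,"spin": 0,"claw": 62},{"x": 0,"y": 0,"z": 0,"spin": 0,"claw": 62},{"x": 0,"y": 0,"z": 0,"spin": 0,"claw": 62}]}}

```text
time_s: 3.6
ee_pos: [0.5937, -0.0883, 0.0479]
eef_rot: [-3.141, -0.0, 1.371]
force: [-5.0, 0.7, 8.0]
grip_width: 0.0618
grip_force: 3.9
```

```bash
python3 w.py pics/w3.png
```

```text
3.6 [ 0.59371258 -0.08832984  0.0479068 ] [-1.79970252e+02 -4.69274445e-04  7.85739803e+01] [-4.96990679  0.65890043  7.96906799] 0.061815059637031204
[253.71773294 182.06356189] ((253.95802307128906, 197.98728942871094), (153.35751342773438, 50.11955642700195), 88.40885925292969) [ 0.56660863 -0.04638818  0.053     ]
59.74070388990941 323.2530546269855 200.5543945582407 [[0.9802, -0.1925, -0.0467, 0.6076], [-0.1981, -0.9536, -0.2266, -0.0223], [-0.0009, 0.2313, -0.9729, 0.227], [0.0, 0.0, 0.0, 1.0]]
```

View pics/w3.png

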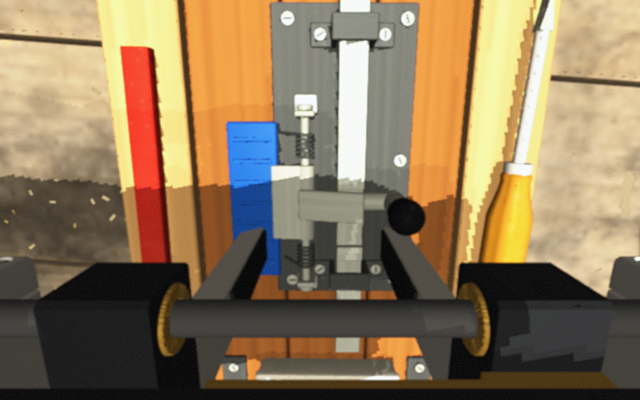

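Call:
{"op": "send_rows", "data": {"targets": [{"x": 0,"y": 0,"z": -0.005,"spin": 0,"claw": 62},{"x": 0,"y": 0,"z": 0,"spin": 0,"claw": 62},{"x": 0.004,"y": 0.0196,"z": 0,"spin": 0,"claw": 62},{"x": 0.004,"y": 0.0196,"z": 0,"spin": 0,"claw": 62},{"x": 0.004,"y": 0.0196,"z": 0,"spin": 0,"claw": 62},{"x": 0.004,"y": 0.0196,"z": 0,"spin": 0,"claw": 62}]}}

```text
time_s: 4.25
ee_pos: [0.5974, -0.0739, 0.0473]
eef_rot: [3.14, 0.002, 1.371]
force: [-2.6, -7.4, 8.3]
grip_width: 0.0624
grip_force: 5.4
```

Call:
{"op": "send_rows", "data": {"targets": [{"x": 0.004,"y": 0.0196,"z": 0,"spin": 0,"claw": 62},{"x": 0.004,"y": 0.0196,"z": 0,"spin": 0,"claw": 62},{"x": 0.004,"y": 0.0196,"z": 0,"spin": 0,"claw": 62}]}}

```text
time_s: 4.55
ee_pos: [0.5998, -0.0621, 0.0473]
eef_rot: [3.14, 0.002, 1.371]
force: [-2.1, -7.1, 7.1]
grip_width: 0.0619
grip_force: 5.4
```

```bash
python3 w.py pics/w4.png
```

```text
4.55 [ 0.59983848 -0.06209898  0.04728429] [1.79920037e+02 9.90396426e-02 7.85658172e+01] [-2.05799912 -7.14006612  7.13278215] 0.06193091238074449
[255.66814069 219.66737827] ((254.32496643066406, 236.4905242919922), (126.344482421875, 47.863197326660156), 88.3316650390625) [ 0.56908148 -0.0394587   0.053     ]
59.74070388990941 323.2530546269855 200.5543945582407 [[0.9802, -0.193, -0.0452, 0.6135], [-0.1982, -0.9531, -0.2286, 0.0043], [0.001, 0.233, -0.9725, 0.2262], [0.0, 0.0, 0.0, 1.0]]
```

View pics/w4.png

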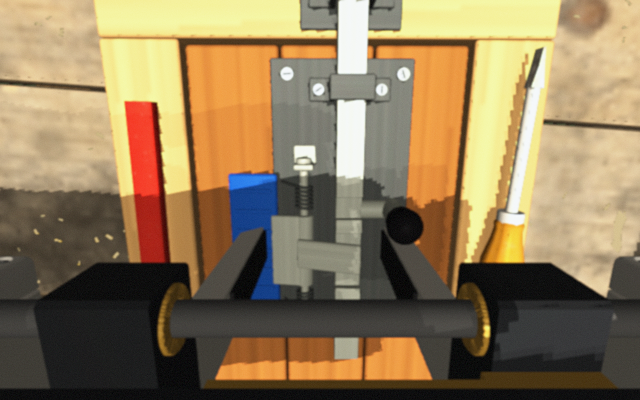

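The bolt is sliding: the post has moved away from the catch arm, the ball is at (404,224), and the catch is held down. I'll keep pushing.

Call:
{"op": "send_rows", "data": {"targets": [{"x": 0.004,"y": 0.0196,"z": 0,"spin": 0,"claw": 62},{"x": 0.004,"y": 0.0196,"z": 0,"spin": 0,"claw": 62},{"x": 0.004,"y": 0.0196,"z": 0,"spin": 0,"claw": 62},{"x": 0.004,"y": 0.0196,"z": 0,"spin": 0,"claw": 62}]}}

```text
time_s: 5.0
ee_pos: [0.6031, -0.0464, 0.0473]
eef_rot: [3.14, 0.002, 1.371]
force: [-2.1, -8.1, 7.7]
grip_width: 0.0619
grip_force: 5.3
```

Call:
{"op": "send_rows", "data": {"targets": [{"x": 0.002,"y": 0.0098,"z": 0,"spin": 0,"claw": 62},{"x": 0,"y": 0,"z": 0,"spin": 0,"claw": 62}]}}

```text
time_s: 5.2
ee_pos: [0.6032, -0.0458, 0.0473]
eef_rot: [3.14, 0.003, 1.37]
force: [-4.5, -16.4, 8.7]
grip_width: 0.0619
grip_force: 11.4
```

Call:
{"op": "send_rows", "data": {"targets": [{"x": 0.002,"y": 0.0098,"z": 0,"spin": 0,"claw": 62},{"x": 0,"y": 0,"z": 0,"spin": 0,"claw": 62}]}}

```text
time_s: 5.4
ee_pos: [0.6033, -0.0454, 0.0473]
eef_rot: [3.141, 0.005, 1.369]
force: [-8.4, -26.9, 9.9]
grip_width: 0.0619
grip_force: 16.7
```

```bash
python3 w.py pics/w5.png; python3 - <<'E'
from station import *
from h import *
t=camera("top"); cv2.imwrite("pics/t5.png",t)
a=np.radians(-11.58);y=np.array([-np.sin(a),np.cos(a)]);x=np.array([y[1],-y[0]]);m=camera_model("top")
T=np.array(camera_model("wrist")["T"]);mw=camera_model("wrist")
im=cv2.imread("pics/w5.png"); g=cv2.cvtColor(im,6)[190:260,380:430]
k=(g<45).astype(np.uint8); c=max(cv2.findContours(k,0,2)[0],key=cv2.contourArea); print(cv2.boundingRect(c))
for q in [(404,224)]:
    b=onz(mw,q,.0715); print("ball if unchanged px",b,(b[:2]-[.63470,-.07290])@y)
w=im; t=cv2.resize(t[140:275,255:425],None,fx=2.35,fy=2.96,interpolation=2); cv2.imwrite("pics/c5.png",np.hstack([cv2.resize(w,(400,400))[:, :],t]))
E
```

```text
5.4 [ 0.6032904  -0.04539694  0.04731024] [179.95007666   0.29755979  78.43554772] [ -8.4042869  -26.87019738   9.89425713] 0.061882706750418265
[258.59759441 240.51835146] ((254.5, 252.5), (93.0, 47.0), 90.0) [ 0.57131026 -0.0340591   0.053     ]
59.74070388990941 323.2530546269855 200.5543945582407 [[0.9797, -0.1948, -0.0469, 0.6173], [-0.2004, -0.9519, -0.2317, 0.0216], [0.0005, 0.2364, -0.9717, 0.226], [0.0, 0.0, 0.0, 1.0]]
(0, 18, 43, 52)
ball if unchanged px [ 0.64434528 -0.03378422  0.0715    ] 0.04025574622497716
```

View pics/w5.png

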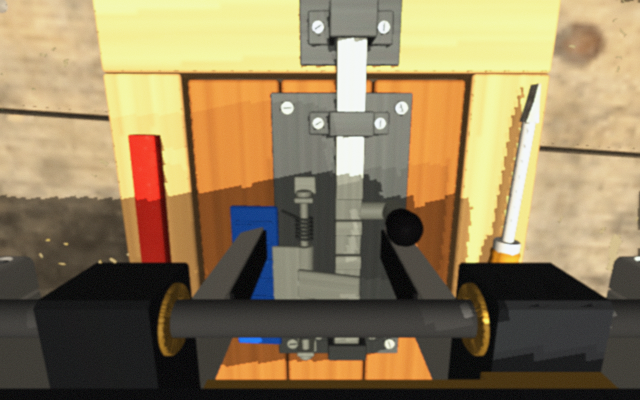

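The ball is at about (404,227), which is 40 mm of travel. The bar's end is in the keeper and the force is rising against the stop. I'll ease the push, lift so the catch springs up, then back off and draw clear.

Call:
{"op": "send_rows", "data": {"targets": [{"x": -0.0015,"y": -0.0074,"z": 0,"spin": 0,"claw": 62},{"x": -0.0015,"y": -0.0074,"z": 0,"spin": 0,"claw": 62},{"x": 0,"y": 0,"z": 0.02,"spin": 0,"claw": 62},{"x": 0,"y": 0,"z": 0.02,"spin": 0,"claw": 62},{"x": 0,"y": 0,"z": 0.02,"spin": 0,"claw": 62},{"x": -0.004,"y": -0.0196,"z": 0,"spin": 0,"claw": 62},{"x": -0.004,"y": -0.0196,"z": 0,"spin": 0,"claw": 62},{"x": 0,"y": 0,"z": 0.1,"spin": 0,"claw": 62},{"x": 0,"y": 0,"z": 0.1,"spin": 0,"claw": 62},{"x": 0,"y": 0,"z": 0.1,"spin": 0,"claw": 62},{"x": 0,"y": 0,"z": 0.1,"spin": 0,"claw": 62},{"x": 0,"y": 0,"z": 0.1,"spin": 0,"claw": 62},{"x": 0,"y": 0,"z": 0,"spin": 0,"claw": 62},{"x": 0,"y": 0,"z": 0,"spin": 0,"claw": 62}]}}

```text
time_s: 6.9
ee_pos: [0.6012, -0.0522, 0.1579]
eef_rot: [3.142, -0.0, 1.371]
force: [-0.2, 0.5, 0.3]
grip_width: 0.0618
grip_force: 0.0
```

```bash
python3 w.py pics/w6.png; python3 - <<'E'
from station import *
from h import *
s=camera("scene"); cv2.imwrite("pics/s6.png",s)
b=cv2.resize(s[160:280,220:430],(800,456),interpolation=2); cv2.imwrite("pics/sc6.png",b)
E
```

```text
6.9 [ 0.60121878 -0.05217011  0.15791037] [ 1.79999641e+02 -5.85820481e-03  7.85743019e+01] [-0.24371761  0.50857815  0.25318335] 0.06178455951855967
[279.68180928 213.26519157] ((280.45208740234375, 213.5492706298828), (94.76863861083984, 30.38595962524414), 89.20427703857422) [ 0.56326597 -0.05579022  0.053     ]
59.74070388990941 323.2530546269855 200.5543945582407 [[0.9802, -0.1926, -0.0461, 0.615], [-0.198, -0.9536, -0.2266, 0.0139], [-0.0003, 0.2312, -0.9729, 0.337], [0.0, 0.0, 0.0, 1.0]]
```

View pics/w6.png

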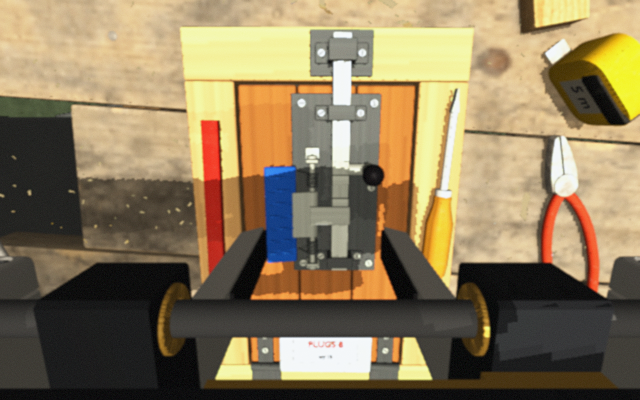

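View pics/sc6.png

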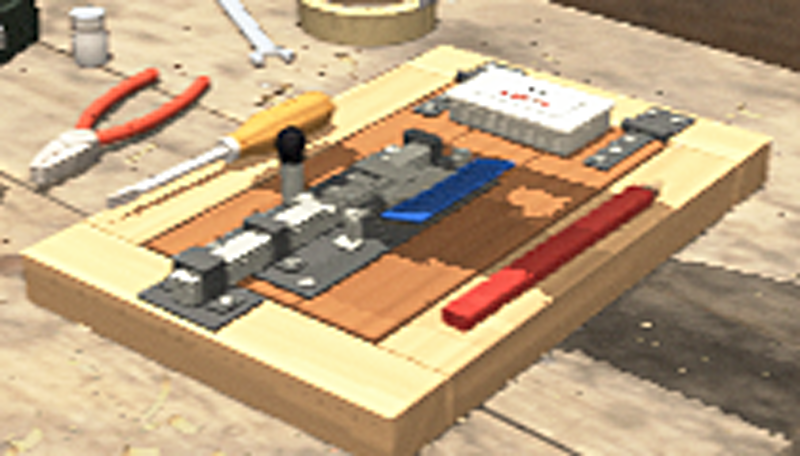

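The bar passes through the keeper, and the pad looks raised as it did at the start. I'll check the pad numerically against the first scene picture.

```bash
python3 - <<'E'
from station import *
from h import *
for f in ("scene0","s6"):
    c,k=blob(cv2.imread(f"pics/{f}.png"),(100,120,40),(130,255,255),(300,190,370,230)); print(f,c,cv2.boundingRect(k),cv2.contourArea(k))
mt,ms=camera_model("top"),camera_model("scene")
r=ray(ms,(220+291*210/800,160+146*.263)); z=.0695; p=r[0]+r[1]*(z-r[0][2])/r[1][2]; print(p-np.array([.63468,-.07489,z]))
E
```

```text
scene0 [336.83763133 210.        ] (320, 202, 35, 17) 174.5
s6 [336.88792271 210.0057971 ] (320, 202, 35, 17) 172.5
[0.00793658 0.0388264  0.        ]
```

The pad is back in exactly its starting position, so the catch is up and locked, and the bolt has moved 39.6 mm.

```bash
python3 -c "
from station import *
print(hand_in())"
```

```text
the job is handed in; nothing more can be done
None
```

The hatch is bolted and handed in: I held the catch down while pushing the bolt about 40 mm to its stop in the keeper, the catch then sprang back up to its starting position, the arm drew clear, and nothing else was touched.

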